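# Raise the vial block, move the narrow-necked vial to the rack, lower the block

## Task

Slide the upright steel tab on the front of the aluminium vial block all the way to the other end of its track, which raises the sunken vials; then take out the narrow-necked vial, keep it upright and lower it, without dropping it, all the way into the empty middle hole of the white rack. Finally slide the tab all the way back so that the two other vials sink into the block again; leave these two in their wells and everything else where it stands.

Things in the scene. Friction and masses are not known exactly. Their poses are not given: they have to be found in the camera images.
- block: aluminium vial block fixed on a dark steel base plate. Origin at table level under the middle well; z up. The block is 70 x 170 mm (x, y), its top at z = 74 mm; three wells 23 mm wide at y = -50, 0 and +50 mm (x = 0), each holding a vial. The base plate, 10 mm thick, spans x -108 to +38 mm and y -95 to +95 mm. In front of the block (x = -75 mm) runs the track of the lifting tab, along y
- lift_bar (a joint): travel of the lifting tab along its track, m: 0 = vials fully down (the start; tab at y = -35 mm of the block), 0.070 = vials fully up (tab at y = +35 mm). Slides along the block's +y with about 3 to 5 N and stays where it is left; the floor of all three wells rises by 3/7 of the travel, 30 mm at the end
- lift_tab (a point): centre of the top edge of the upright steel tab, 72 mm above the table, 75 mm in front of the row of wells (block x = -75 mm); the tab is 28 mm wide across the track (block x), 12 mm thick along it (block y), and free on both sides from 28 to 72 mm above the table (below that its foot is 26 mm long along the track). The gap between tab and block is 26 mm
- vial_narrow: the narrow-necked amber glass vial, 64 mm tall, 30 g: body 20 mm in diameter up to 33 mm, short shoulder, then from 36 to 64 mm a black capped neck 13 mm in diameter. Origin at the centre of its underside, z up. It starts in one of the block's three wells, its underside 12 mm above the table, only its top 2 mm above the block; with the tab fully across it stands 30 mm higher
- vial_wide1: amber glass vial with a wide black cap, a plain upright cylinder 20 mm in diameter all the way up and 64 mm tall (cap: the top 14 mm), 30 g; origin at the centre of its underside, z up. In one of the block's wells
- vial_wide2: amber glass vial with a wide black cap, a plain upright cylinder 20 mm in diameter all the way up and 64 mm tall (cap: the top 14 mm), 30 g; origin at the centre of its underside, z up. In one of the block's wells
- rack: fixed white plastic rack, 70 x 170 x 45 mm (x, y, z), origin at the centre of its underside, with three holes at y = -50, 0 and +50 mm, 23 mm wide, 35 mm deep; the outer two hold vials, the middle one is empty
- rack_hole (a point): centre of the mouth of the rack's empty middle hole, at the rack's top, 45 mm above the table; the hole's floor is 35 mm below; slightly chamfered rim; axes as the rack's
- rack_vial1: amber glass vial with a wide black cap, a plain upright cylinder 20 mm in diameter all the way up and 64 mm tall (cap: the top 14 mm), 30 g; origin at the centre of its underside, z up. Stands in an outer hole of the rack, its top 74 mm above the table
- rack_vial2: amber glass vial with a wide black cap, a plain upright cylinder 20 mm in diameter all the way up and 64 mm tall (cap: the top 14 mm), 30 g; origin at the centre of its underside, z up. Stands in the other outer hole of the rack, its top 74 mm above the table
- can: bystander: grey sample can with a brass lid, 56 mm in diameter, 93 mm tall; origin at the centre of its underside
- brush: bystander: flat brush 190 mm long lying along its x; origin near its middle
- disc: bystander: perforated aluminium disc, 44 mm in diameter, 6 mm thick; origin at the centre of its underside
There are look-alikes about, which are no part of the job. Of the things shaped like the block, the aluminium one is meant.

How it is judged:
By the outcome, as a careful person would: the job done as asked, in the order asked, and still so for the second after the job is handed in, with the robot touching nothing.
It also fails if it takes over 72 s, if anything falls off the work surface, if the arm or the gripper's body presses on something with over 40 N, if the wrist force passes 120 N, or if a joint passes its speed limit or range.

## Robot

A 6-joint arm with a two-finger parallel gripper is mounted at the origin on the work surface. World frame = base frame: x ahead of the robot, y to its left, z up, the work surface at z = 0. Lengths are in m, angles in rad, forces in N, time in s.
With the tool pointing down it reaches from about 0.35 to 0.85 m from the base axis. Payload 8.1 kg.
Tool frame: the origin (TCP) lies on the centre line of the jaws, within the pads' length; the fingertips stand robot.tips_ahead ahead of it and the grasp point (between the pads) lies 6 mm ahead of it (robot.tips_ahead is the distance from the TCP to the fingertips, in m); z points along the fingers, y is the line along which they close (so a half turn about z gives the same grasp; the last joint's range is limited). The gripper opens to 93 mm and grips with 3 to 60 N. Pads are 15 mm wide; open, the fingers measure 128 mm over their backs; the gripper's body (75 mm by 188 mm) begins 65 mm behind the grasp point.
Start: joints at [1.175, 0.13, 1.488, -0, 1.523, -0.085], TCP at [0.183, 0.571, 0.244] pointing down, gripper open.
Joint ranges: [-2.96, 2.96], [-0.89, 2.26], [0.02, 2.5], [-1.34, 4.48], [0, 2.73], [-2.66, 2.66]. Speed limits (rad/s): [2.39, 2.39, 2.79, 3.14, 3.14, 3.14].

## Interface

Orientations are given as a rotation vector (axis times angle).
In Python, from plant import robot gives the robot as it stands.
- The arm moves only by the tool apply_moves, never from a script. Its arguments are lists of equal length, an entry for each row: "delta_pos": the shift along the tool's x, y, z in cm, a list of three; "twist": the turn about the tool's z in rad. A call has 1 to 8 rows; each row shifts and turns the commanded pose from where the row before left it, along the tool's axes as they then stand; what a row does not reach is not made up. A row lasts 1/8 s, in which the tool goes at most 62.5 mm and 10.7 degrees, less where a joint would pass 70% of its speed; a pose out of reach is approached as far as the arm can. A call with a gripper value outside its range is refused whole. "gripper" is the finger opening in cm, from 0 to 9.3, set as the call begins (left out, the last holds). The fingers move at their own pace and stop on an object; "squeeze" is the grip in N (left out, the last holds). Time passes only in rows, so rows that do not move let the fingers close. It gives the time, the measured TCP pose, the force, the opening and the grip force at its end, in the units of the state.
- robot.read_state(): the state, without advancing time (a new reading comes with each control period).
- robot.read_camera(name): name is "side" or "top"; returns a dict with "frame" (384x512x3 uint8, red, green, blue), "vertical_fov" (degrees; the focal length in pixels is half the picture's height over the tangent of half this angle, whatever the lens; pixels are square), "cx", "cy" (the principal point, pixels), "k1" (the pictures are not rectified: a ray, as slopes to the right and down, at radius r is drawn at 1 + k1 r^2 times it, then the intrinsics apply), "R" (3x3) and "t" (3): a world point X has camera coordinates R X + t. Camera axes: x right, y down, z forward; pixel columns grow to the right and rows downward; lengths in m; the calibration is good to about 2 mm. A picture is of the moment at which its call begins. There is no depth.
- robot.close_job(): hands the job in; it is judged then, once.
The state is a dict: "t": time; "q": joint angles; "dq": joint speeds; "joint_torque": joint torques, N m; "tool_pos": TCP position; "orientation": TCP orientation; "force": force on the tool from outside, world axes, zero at the start; "wrist_torque": the same for the moment, N m; "opening": finger opening in m; "gripper_force": force on a finger pad.
Only numpy, scipy, OpenCV 4.12 (cv2) and the standard library are available. Lean on these libraries where they do the work, as an engineer would, in place of code of your own. Each camera call takes 0.05 s, during which the arm holds its last target. There are 200 camera calls.

## Working session

There is one attempt and no reset: what is moved stays moved. The work goes in short steps, Python scripts to look and compute and a tool call to move; the robot and the scene stay as the last step left them, time stands still between calls to the robot, and variables do not carry over. Pictures are saved under pics/ and viewed, at most 10 in all, crops included, and the job is handed in when it is done.

Besides the shell and the picture viewer there is one more tool, called after "Emit:" as a command line: name --pt "numbers of a row" for each row, then --argument value for the rest. apply_moves: Moves the arm, as the interface text tells. Its arguments: {"type":"object","properties":{"delta_pos":{"type":"array"},"twist":{"type":"array"},"gripper":{"type":"number"},"squeeze":{"type":"number"}},"required":["delta_pos","twist"]}

```bash
mkdir -p pics; ls
cat > h.py <<'E'
import numpy as np, cv2
from plant import robot
def cam(n):
    c=robot.read_camera(n); f=c["frame"].shape[0]/2/np.tan(np.radians(c["vertical_fov"])/2)
    c["K"]=np.array([[f,0,c["cx"]],[0,f,c["cy"]],[0,0,1]]); c["D"]=np.array([c["k1"],0,0,0.]); 
    c["R"]=np.array(c["R"]); c["t"]=np.array(c["t"]); return c
def plane(c,uv,z):
    uv=np.array(uv,float).reshape(-1,1,2)
    n=cv2.undistortPoints(uv,c["K"],c["D"]).reshape(-1,2)
    d=np.c_[n,np.ones(len(n))]@c["R"]; o=-c["R"].T@c["t"]
    return o+d*((z-o[2])/d[:,2])[:,None]
def proj(c,X):
    return cv2.projectPoints(np.array(X,float).reshape(-1,1,3),cv2.Rodrigues(c["R"])[0],c["t"],c["K"],c["D"])[0].reshape(-1,2)
def save(n,im,s=1):
    cv2.imwrite("pics/"+n,cv2.resize(im[...,::-1],None,fx=s,fy=s,interpolation=cv2.INTER_CUBIC))
E
python3 - <<'E'
from h import *
for n in("side","top"):
    c=cam(n); save(n+"0.png",c["frame"],1.5); print(n,c["K"],c["k1"],-c["R"].T@c["t"],c["R"])
print(robot.tips_ahead,robot.read_state())
E
```

```text
pics
side [[411.02097476   0.         253.3969703 ]
 [  0.         411.02097476 193.52049483]
 [  0.           0.           1.        ]] -0.02924781860168229 [ 0.01218359 -0.74829917  0.67112039] [[ 0.85966276 -0.5108032   0.00774819]
 [-0.27392412 -0.47370028 -0.83700276]
 [ 0.431214    0.71741769 -0.54714381]]
top [[370.93331872   0.         257.80259978]
 [  0.         370.93331872 196.73666849]
 [  0.           0.           1.        ]] -0.08651424912882884 [0.38507292 0.04039127 1.00647955] [[-0.01292932 -0.9999123  -0.00286921]
 [-0.99065062  0.01319919 -0.13578338]
 [ 0.13580934  0.0010868  -0.99073439]]
0.025 {'t': 0.1, 'q': array([ 1.17461735e+00,  1.31108140e-01,  1.48914790e+00, -4.49411172e-05,
        1.52298879e+00, -8.53856940e-02]), 'dq': array([ 1.49090206e-05, -5.63393473e-04, -3.83072530e-03,  4.64621097e-04,
       -1.47385456e-03,  2.49795168e-04]), 'joint_torque': array([-3.15934394e-04, -5.61337888e+01, -4.93095946e+01,  7.68787600e-02,
        2.90755142e-02, -4.99739667e-05]), 'tool_pos': array([0.18329507, 0.57083142, 0.24269121]), 'orientation': array([-4.86172718e-01, -3.10339050e+00,  2.53689943e-03]), 'force': array([-0.29870907, -0.08672644, -0.34734228]), 'wrist_torque': array([-0.05805667, -0.03532596,  0.04779032]), 'gripper_force': 0.0, 'opening': 0.09311665890103756}
```

View pics/side0.png

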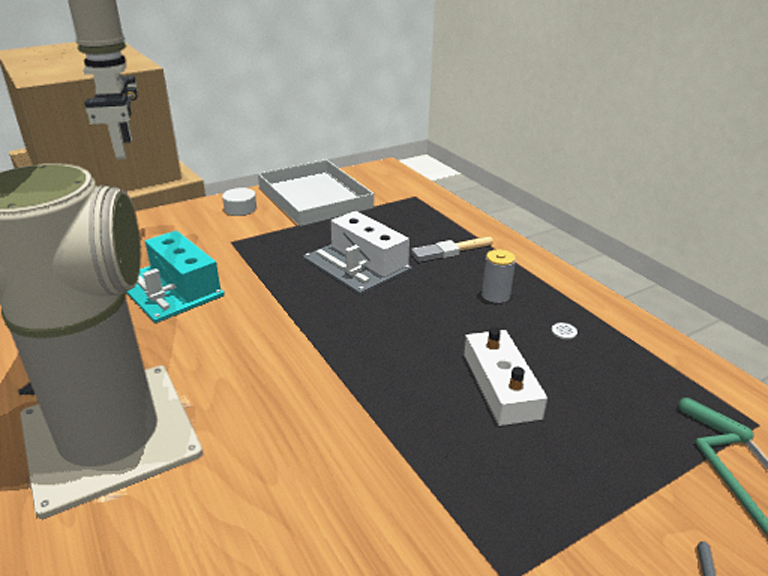

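View pics/top0.png

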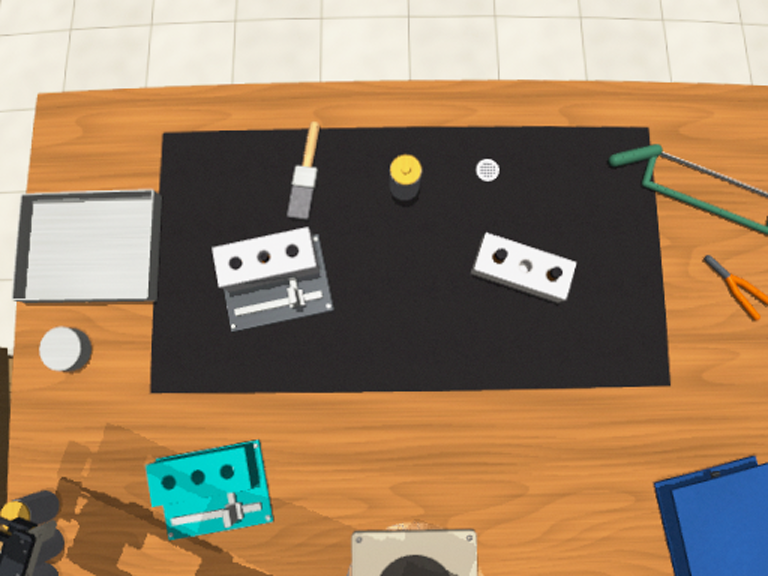

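The aluminium block is at about (265,257) in the 1.5x top view and (370,240) in the side view. Its look-alike is the teal block at (210,490). The white rack, with its middle hole empty, is at (525,267). I'll measure the block and the rack and confirm both in one crop.

Run:
```python
from h import *
c=cam("top"); f=c["frame"]; hsv=cv2.cvtColor(f,cv2.COLOR_RGB2HSV)
def ana(name,x0,x1,y0,y1,z):
    m=np.zeros(f.shape[:2],np.uint8); m[y0:y1,x0:x1]=((hsv[y0:y1,x0:x1,2]>190)&(hsv[y0:y1,x0:x1,1]<40))*255
    cs,h=cv2.findContours(m,cv2.RETR_CCOMP,cv2.CHAIN_APPROX_NONE)
    for k,q in enumerate(cs):
        a=cv2.contourArea(q)
        if a<15: continue
        M=cv2.moments(q); uv=[M['m10']/M['m00'],M['m01']/M['m00']]
        print(name,"hole" if h[0][k][3]>=0 else "outer",a,np.round(uv,1),np.round(plane(c,[uv],z),4))
        if a>600:
            b=cv2.boxPoints(cv2.minAreaRect(q)); P=plane(c,b,z); print(np.round(b,1).tolist(),np.round(P,4).tolist(),[round(float(np.linalg.norm(P[i]-P[i-1])),4) for i in range(4)])
ana("block",135,225,145,225,.074); ana("rack",305,395,145,210,.045)
a=cv2.resize(f[145:225,135:225],None,fx=4.4,fy=4.4,interpolation=2); b=cv2.resize(f[145:225,305:395],None,fx=4.4,fy=4.4,interpolation=2)
d=cam("side")["frame"]
e=cv2.resize(d[130:200,195:285],(396,308),interpolation=2);g=cv2.resize(d[210:290,300:380],(396,308),interpolation=2)
save("crop.png",np.vstack([np.hstack([a[:290],b[:290]]),np.hstack([e,g])]))
```

```text
block outer 54.0 [205.7 196.9] [[0.5142 0.1738 0.074 ]]
block outer 164.5 [180.6 201.1] [[0.5043 0.2381 0.074 ]]
block outer 1653.5 [175.4 170.8] [[0.5831 0.2528 0.074 ]]
[[140.10000610351562, 164.8000030517578], [204.89999389648438, 151.0], [210.39999389648438, 176.89999389648438], [145.60000610351562, 190.6999969482422]] [[0.6007, 0.3459, 0.074], [0.6344, 0.1768, 0.074], [0.5658, 0.162, 0.074], [0.5324, 0.3292, 0.074]] [0.0703, 0.1724, 0.0702, 0.1704]
block hole 78.5 [156.6 175. ] [[0.573  0.3014 0.074 ]]
block hole 76.5 [175.3 170.9] [[0.583  0.2531 0.074 ]]
block hole 79.5 [194.2 166.8] [[0.5928 0.2042 0.074 ]]
rack outer 1557.5 [349.8 176.8] [[ 0.567 -0.203  0.045]]
[[315.3999938964844, 178.8000030517578], [323.5, 154.5], [384.3999938964844, 174.8000030517578], [376.29998779296875, 199.10000610351562]] [[0.5626, -0.1111, 0.045], [0.6282, -0.1352, 0.045], [0.5713, -0.2965, 0.045], [0.5064, -0.2707, 0.045]] [0.1692, 0.0699, 0.171, 0.0698]
rack hole 103.5 [369.  182.3] [[ 0.5516 -0.2535  0.045 ]]
rack hole 52.5 [350.8 175.9] [[ 0.5694 -0.2058  0.045 ]]
rack hole 99.5 [332.8 170.1] [[ 0.5854 -0.1583  0.045 ]]
```

View pics/crop.png

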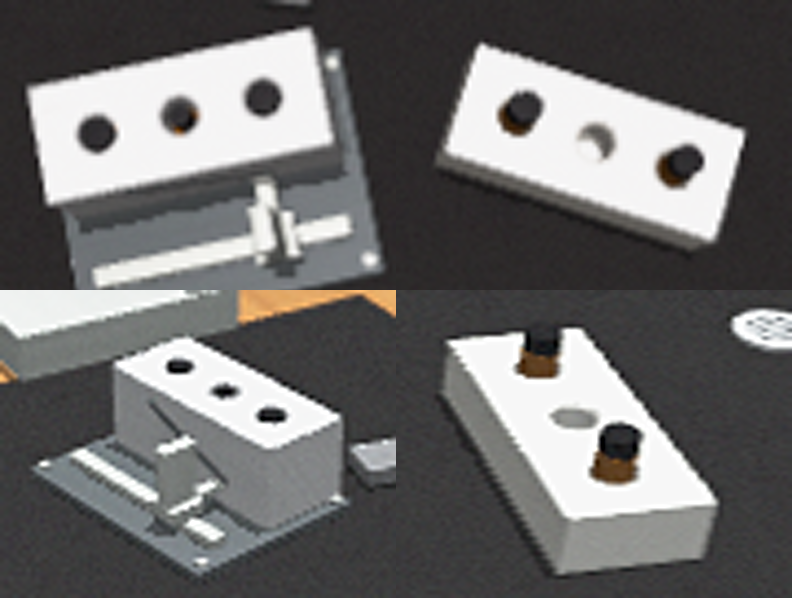

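The crop shows the aluminium block with its tab at the low-y end and the amber shoulder of the narrow vial in its middle well, side px (225,390) and top px (175,171). The rack's middle hole is empty. Next I cross-check with the side camera and work out the first move.

```bash
cat >> h.py <<'E'
from scipy.spatial.transform import Rotation as Ro
BY,RY=0.2017,-0.337          # yaws of block and rack
BO=np.array([.583,.253]); RO=np.array([.5672,-.2036])
def yv(a): return np.array([-np.sin(a),np.cos(a)])
def xv(a): return np.array([np.cos(a),np.sin(a)])
def go(p,ydir):
    s=robot.read_state(); R=Ro.from_rotvec(s["orientation"]).as_matrix(); y=R[:2,1]
    if y@ydir<0: ydir=-ydir
    tw=-(np.arctan2(y[0]*ydir[1]-y[1]*ydir[0],y@ydir))
    R2=R@Ro.from_rotvec([0,0,tw]).as_matrix()
    d=R2.T@(np.array(p)-s["tool_pos"])*100
    print("twist",round(tw,3),"then delta cm",np.round(d,2),"zaxis",np.round(R[:,2],4),"q6",round(s["q"][5],2),"yaxis after",np.round(R2[:,1],3),"t",s["t"],"F",np.round(s["force"],1))
E
python3 - <<'E'
from h import *
c=cam("side"); f=c["frame"]; hsv=cv2.cvtColor(f,cv2.COLOR_RGB2HSV)
for nm,(x0,x1,y0,y1),z in(("block",(218,275,138,190),.074),("rack",(300,370,215,285),.045)):
    m=np.zeros(f.shape[:2],np.uint8); m[y0:y1,x0:x1]=((hsv[y0:y1,x0:x1,2]>215)&(hsv[y0:y1,x0:x1,1]<40))*255
    cs,h=cv2.findContours(m,cv2.RETR_CCOMP,cv2.CHAIN_APPROX_NONE)
    for k,q in enumerate(cs):
        a=cv2.contourArea(q)
        if a<15: continue
        M=cv2.moments(q); uv=[M['m10']/M['m00'],M['m01']/M['m00']]
        print(nm,h[0][k][3],a,np.round(uv,1),np.round(plane(c,[uv],z),4))
        if a>500:
            ap=cv2.approxPolyDP(cv2.convexHull(q),4,True)[:,0]; print(ap.tolist(),np.round(plane(c,ap,z)[:,:2],4).tolist())
t=BO-.075*xv(BY)-.035*yv(BY); print(t, "px tab top",proj(c,[[*t,.072]]))
go([*t,.12],yv(BY))
E
```

```text
block -1 20.5 [223.9 173.4] [[0.4633 0.1677 0.074 ]]
block -1 514.0 [246.5 152.9] [[0.5829 0.2452 0.074 ]]
[[222, 146], [238, 141], [271, 159], [255, 165]] [[0.5382, 0.326], [0.6006, 0.3324], [0.6275, 0.1732], [0.566, 0.1654]]
block 6 33.5 [256.3 157.9] [[0.5923 0.2015 0.074 ]]
block 6 31.5 [245.7 152.7] [[0.5814 0.2477 0.074 ]]
block 6 31.0 [235.5 146.8] [[0.5731 0.2996 0.074 ]]
rack -1 1201.0 [337.5 246.4] [[ 0.5604 -0.2196  0.045 ]]
[[311, 223], [336, 220], [363, 265], [334, 268]] [[0.5618, -0.1163], [0.6247, -0.1384], [0.5679, -0.2969], [0.5062, -0.2717]]
rack 0 167.0 [344.3 252.3] [[ 0.5604 -0.2436  0.045 ]]
rack 0 57.5 [335.6 242.8] [[ 0.5651 -0.2074  0.045 ]]
[0.51653217 0.2036844 ] px tab top [[234.21003694 164.19818674]]
twist -0.513 then delta cm [-25.29 -42.66  12.33] zaxis [-3.e-04 -8.e-04 -1.e+00] q6 -0.09 yaxis after [-0.2    0.98  -0.001] t 0.25 F [-0.3 -0.1  1. ]
```

Emit:
apply_moves --pt "0 0 0" --pt "0 0 0" --pt "0 0 0" --pt "-2.5 -4.2 0" --pt "-2.5 -4.2 0" --pt "-2.5 -4.2 0" --pt "-2.5 -4.2 0" --pt "-2.5 -4.2 0" --twist '[-0.171,-0.171,-0.171,0,0,0,0,0]' --gripper 5

```text
t: 1.25
tool_pos: [0.3489, 0.3893, 0.2437]
orientation: [-0.317, 3.125, 0.0]
force: [0.2, 0.9, 1.0]
opening: 0.05
gripper_force: 0.0
```

Emit:
apply_moves --pt "-2.5 -4.2 0" --pt "-2.5 -4.2 0" --pt "-2.5 -4.2 0" --pt "-2.5 -4.2 0" --pt "-2.5 -4.2 0" --pt "0 0 0" --twist '[0,0,0,0,0,0]'

```text
t: 2.0
tool_pos: [0.5143, 0.2074, 0.2433]
orientation: [0.311, -3.126, 0.001]
force: [-1.0, -0.0, -1.0]
opening: 0.0503
gripper_force: 0.0
```

```bash
sed -i 's/BO=np.array(\[.583,.253\]); RO=np.array(\[.5672,-.2036\])/BO=np.array([.5828,.2515]); RO=np.array([.5662,-.2047])/' h.py
python3 - <<'E'
from h import *
t=BO-.075*xv(BY)-.035*yv(BY)
go([*t,.061],yv(BY))
c=cam("top");save("a.png",c["frame"][130:250,110:270],4.5)
E
```

```text
twist -0.004 then delta cm [-0.09 -0.53 18.23] zaxis [ 0.e+00 -8.e-04 -1.e+00] q6 -1.48 yaxis after [-0.2    0.98  -0.001] t 2.0 F [-1. -0. -1.]
```

View pics/a.png

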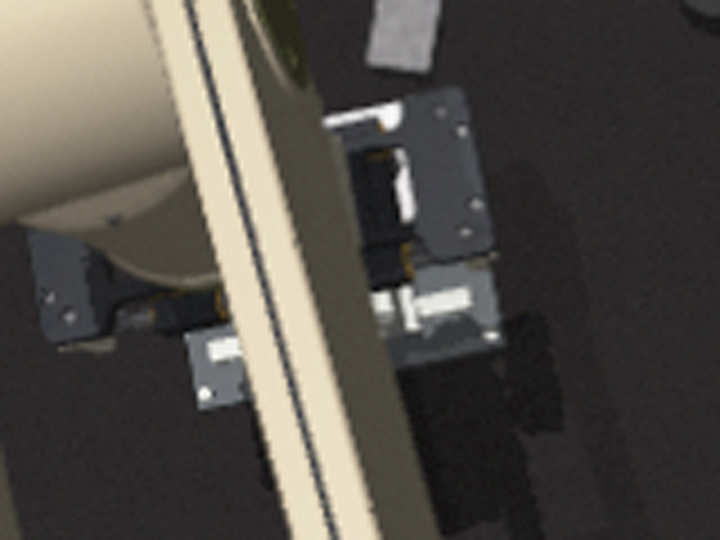

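The arm hides the jaws in the top view. The jaw line runs along the track as intended, so I descend in two steps.

Emit:
apply_moves --pt "-0.1 -0.5 0" --pt "0 0 3.5" --pt "0 0 3.5" --pt "0 0 3.5" --pt "0 0 3" --pt "0 0 1.5" --pt "0 0 0" --twist '[0,0,0,0,0,0,0]'

```text
t: 2.92
tool_pos: [0.5137, 0.2057, 0.0929]
orientation: [0.319, -3.124, 0.001]
force: [-0.5, 0.6, -0.5]
opening: 0.0498
gripper_force: 0.0
```

Run:
```python
from h import *
t=BO-.075*xv(BY)-.035*yv(BY)
go([*t,.061],yv(BY))
c=cam("side");save("b.png",c["frame"][110:220,180:290],5)
```

```text
twist 0.002 then delta cm [-0.19 -0.39  3.19] zaxis [-1.8e-03 -5.0e-04 -1.0e+00] q6 -1.49 yaxis after [-0.2   0.98 -0.  ] t 2.925 F [-0.5  0.6 -0.5]
```

View pics/b.png

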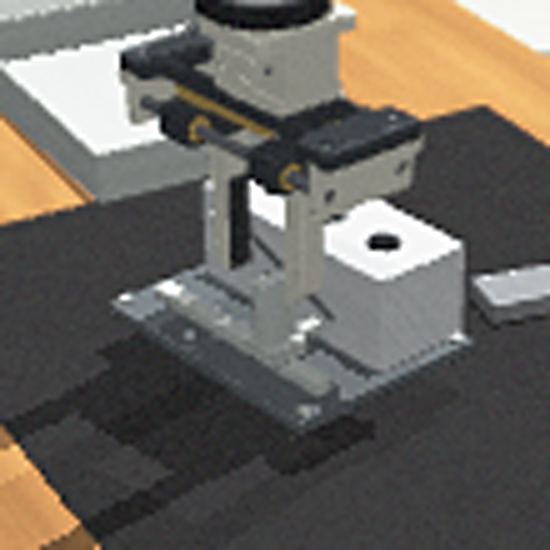

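The fingers (px 235 and 305 in the crop) straddle the tab at (275,310). I descend and close on it.

Emit:
apply_moves --pt "-0.2 -0.4 0" --pt "0 0 1.5" --pt "0 0 1.5" --pt "0 0 0" --twist '[0,0,0,0]'

```text
t: 3.48
tool_pos: [0.5157, 0.2013, 0.0612]
orientation: [0.316, -3.122, 0.001]
force: [-0.3, 0.5, 0.1]
opening: 0.0503
gripper_force: 0.0
```

Emit:
apply_moves --pt "0 0 0" --pt "0 0 0" --pt "0 0 0" --pt "0 0 0" --pt "0 0 0" --twist '[0,0,0,0,0]' --gripper 0 --squeeze 15

```text
t: 4.1
tool_pos: [0.5173, 0.2035, 0.0639]
orientation: [-0.317, 3.125, 0.005]
force: [-1.2, 8.3, -0.2]
opening: 0.0119
gripper_force: 15.0
```

Emit:
apply_moves --pt "0 0.9 0" --pt "0 1 0" --pt "0 1 0" --pt "0 1 0" --pt "0 1 0" --pt "0 1 0" --pt "0 0.7 0" --pt "0 0 0" --twist '[0,0,0,0,0,0,0,0]'

```text
t: 5.1
tool_pos: [0.5043, 0.2679, 0.0639]
orientation: [-0.318, 3.125, 0.003]
force: [2.0, 2.9, 3.3]
opening: 0.0121
gripper_force: 15.0
```

Emit:
apply_moves --pt "0 0.3 0" --pt "0 0.3 0" --pt "0 0 0" --twist '[0,0,0]'

```text
t: 5.48
tool_pos: [0.5034, 0.2723, 0.0639]
orientation: [-0.317, 3.125, -0.0]
force: [3.9, -1.5, 4.6]
opening: 0.0122
gripper_force: 15.0
```

Emit:
apply_moves --pt "0 0.2 0" --pt "0 0.2 0" --pt "0 0 0" --twist '[0,0,0]'

```text
t: 5.85
tool_pos: [0.5033, 0.2727, 0.0638]
orientation: [-0.316, 3.125, -0.009]
force: [5.3, -21.1, 9.7]
opening: 0.0121
gripper_force: 15.0
```

Emit:
apply_moves --pt "0 -0.4 0" --pt "0 0 0" --pt "0 0 0" --pt "0 0 0" --twist '[0,0,0,0]' --gripper 5

```text
t: 6.35
tool_pos: [0.5025, 0.2727, 0.0633]
orientation: [0.318, -3.125, -0.0]
force: [-0.4, -0.1, -0.4]
opening: 0.0471
gripper_force: 0.0
```

Emit:
apply_moves --pt "0 0 -2" --pt "0 0 -4" --pt "0 0 -4" --pt "0 0 -4" --pt "-3 3 0" --pt "-3 3 0" --pt "-3 3 0" --pt "-3 3 0" --twist '[0,0,0,0,0,0,0,0]'

```text
t: 7.35
tool_pos: [0.5973, 0.4154, 0.2057]
orientation: [-0.317, 3.124, 0.001]
force: [1.5, -0.3, 0.8]
opening: 0.0502
gripper_force: 0.0
```

```bash
sed -i 's/BO=np.array(\[.5828,.2515\])/BO=np.array([.5829,.2530])/' h.py
python3 - <<'E'
from h import *
go([*BO,.18],xv(BY))
c=cam("side");d=cam("top")
a=cv2.resize(c["frame"][110:210,190:290],(500,500),interpolation=2);b=cv2.resize(d["frame"][130:230,130:230],(500,500),interpolation=2)
save("c.png",np.hstack([a,b]),.8)
E
```

```text
twist -1.57 then delta cm [15.62  4.67  2.55] zaxis [ 0.0016  0.001  -1.    ] q6 -1.24 yaxis after [-0.98  -0.2   -0.002] t 7.35 F [ 1.5 -0.3  0.8]
```

View pics/c.png

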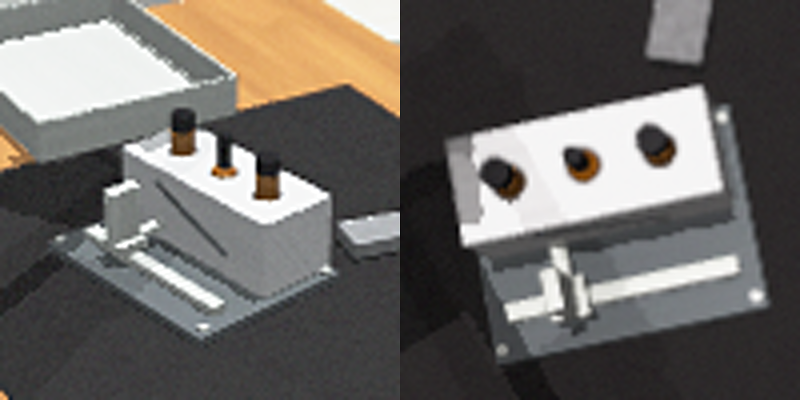

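All three vials are up: the narrow one is in the middle, side crop (223,155), and the tab is at the far end, (122,215).

Emit:
apply_moves --pt "0 0 0" --pt "0 0 0" --pt "0 0 0" --pt "0 0 0" --pt "0 0 0" --pt "0 0 0" --pt "0 0 0" --pt "0 0 0" --twist '[0.175,0.175,0.175,0.175,0.175,0.175,0.175,0.175]'

```text
t: 8.45
tool_pos: [0.5964, 0.4137, 0.2056]
orientation: [1.778, 2.589, 0.002]
force: [-0.0, -0.4, -0.7]
opening: 0.0499
gripper_force: 0.0
```

Emit:
apply_moves --pt "0 0 0" --pt "-3.1 -0.9 0" --pt "-3.1 -0.9 0" --pt "-3.1 -0.9 0" --pt "-3.1 -0.9 0" --pt "-3.2 -1 0" --pt "0 0 0" --twist '[0.17,0,0,0,0,0,0]'

```text
t: 9.32
tool_pos: [0.583, 0.2498, 0.2055]
orientation: [1.987, 2.432, 0.002]
force: [-0.6, 0.9, -0.3]
opening: 0.0501
gripper_force: 0.0
```

Run:
```python
from h import *
go([*BO,.105],xv(BY))
```

```text
twist -0.001 then delta cm [ 0.32  0.04 10.05] zaxis [ 0.0016 -0.     -1.    ] q6 0.12 yaxis after [0.98  0.2   0.002] t 9.325 F [-0.6  0.9 -0.3]
```

Emit:
apply_moves --pt "0.2 0 0" --pt "0 0 2.5" --pt "0 0 2.5" --pt "0 0 2" --pt "0 0 1.5" --pt "0 0 1" --pt "0 0 0.5" --pt "0 0 0" --twist '[0,0,0,0,0,0,0,0]'

```text
t: 10.32
tool_pos: [0.5826, 0.2539, 0.1037]
orientation: [1.985, 2.435, 0.0]
force: [-0.2, 0.1, 0.4]
opening: 0.05
gripper_force: 0.0
```

Emit:
apply_moves --pt "0 0 0" --pt "0 0 0" --pt "0 0 0" --pt "0 0 0" --pt "0 0 0" --twist '[0,0,0,0,0]' --gripper 0 --squeeze 12

```text
t: 10.95
tool_pos: [0.5825, 0.2539, 0.1037]
orientation: [1.985, 2.435, 0.0]
force: [0.3, -0.6, 0.8]
opening: 0.0129
gripper_force: 12.0
```

Emit:
apply_moves --pt "0 0 -1" --pt "0 0 -1.5" --pt "0 0 -2" --pt "0 0 -2" --pt "0 0 -2" --pt "0 0 -2" --pt "0 0 0" --twist '[0,0,0,0,0,0,0]'

```text
t: 11.82
tool_pos: [0.5837, 0.2544, 0.2116]
orientation: [1.983, 2.433, 0.006]
force: [0.5, 0.8, 0.8]
opening: 0.0131
gripper_force: 12.0
```

Run:
```python
from h import *
go([*RO,.2],xv(RY))
```

```text
twist 0.54 then delta cm [-43.91  13.52   1.09] zaxis [ 0.0041  0.0014 -1.    ] q6 0.13 yaxis after [ 0.944 -0.331  0.003] t 11.825 F [0.5 0.8 0.8]
```

Emit:
apply_moves --pt "0 0 0" --pt "0 0 0" --pt "0 0 0" --pt "0 0 0" --pt "-3.6 1.1 0" --pt "-3.7 1.1 0" --pt "-3.7 1.1 0" --pt "-3.7 1.2 0" --twist '[0.135,0.135,0.135,0.135,0,0,0,0]'

```text
t: 12.82
tool_pos: [0.5756, 0.0991, 0.2075]
orientation: [-2.562, -1.817, 0.002]
force: [0.1, -0.1, -0.6]
opening: 0.0122
gripper_force: 12.0
```

Emit:
apply_moves --pt "-3.7 1.1 0" --pt "-3.7 1.1 0" --pt "-3.7 1.1 0" --pt "-3.7 1.2 0" --pt "-3.6 1.1 0" --pt "-3.6 1.1 0" --pt "-3.6 1.1 0" --pt "-3.6 1.2 0" --twist '[0,0,0,0,0,0,0,0]'

```text
t: 13.82
tool_pos: [0.564, -0.206, 0.2075]
orientation: [-2.561, -1.817, 0.001]
force: [0.2, 0.6, -1.0]
opening: 0.0127
gripper_force: 12.0
```

Run:
```python
from h import *
go([*RO,.15],xv(RY))
```

```text
twist -0.0 then delta cm [0.2  0.17 5.75] zaxis [-1.5e-03  8.0e-04 -1.0e+00] q6 -0.1 yaxis after [ 0.944 -0.331 -0.002] t 13.825 F [ 0.2  0.6 -1. ]
```

Emit:
apply_moves --pt "0.2 0.1 0" --pt "0 0 2.5" --pt "0 0 2.5" --pt "0 0 2" --pt "0 0 1.4" --pt "0 0 0" --twist '[0,0,0,0,0,0]'

```text
t: 14.58
tool_pos: [0.5656, -0.2028, 0.1232]
orientation: [-2.56, -1.817, 0.002]
force: [0.4, -0.3, -0.5]
opening: 0.0129
gripper_force: 12.0
```

Run:
```python
from h import *
go([*RO,.15],xv(RY))
c=cam("side");d=cam("top")
a=cv2.resize(c["frame"][195:295,290:390],(600,600),interpolation=2);b=cv2.resize(d["frame"][120:220,300:400],(600,600),interpolation=2)
save("d.png",np.hstack([a,b]),.66)
```

```text
twist 0.0 then delta cm [-0.15  0.11 -2.68] zaxis [-0.0023  0.0011 -1.    ] q6 -0.09 yaxis after [ 0.944 -0.331 -0.002] t 14.575 F [ 0.4 -0.3 -0.5]
```

View pics/d.png

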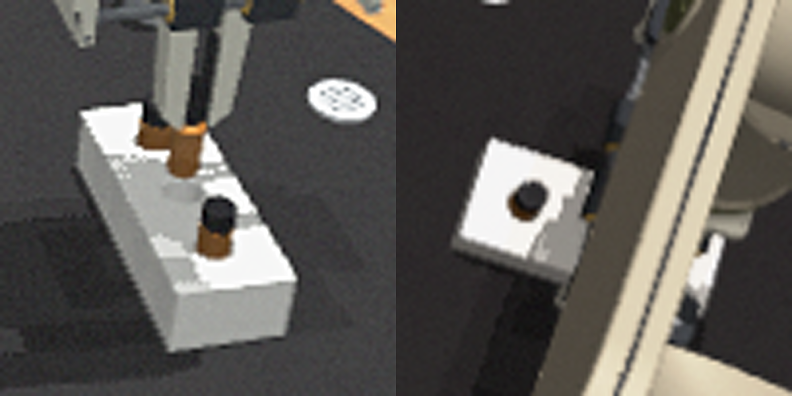

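```bash
cat >> h.py <<'E'
def vial_side(zb):
    c=cam("side"); f=c["frame"]; hsv=cv2.cvtColor(f,cv2.COLOR_RGB2HSV)
    m=((hsv[...,0]<20)&(hsv[...,1]>90)&(hsv[...,2]>40)).astype(np.uint8); w=np.zeros_like(m); w[222:250,331:344]=m[222:250,331:344]
    n,l,s,ce=cv2.connectedComponentsWithStats(w); k=1+np.argmax(s[1:,4]); print("box",s[k],ce[k])
    rows=[(y,np.flatnonzero(l[y]==k)) for y in range(222,250) if (l[y]==k).any()]
    print([(y,int(r[0]),int(r[-1])) for y,r in rows])
    return c
E
python3 - <<'E'
from h import *
c=vial_side(0)
zb=.0615
for o in ([.5652,-.2058],list(RO)):
    # expected silhouettes if vial was centred over o
    th=np.linspace(0,2*np.pi,60); P=np.c_[o[0]+.01*np.cos(th),o[1]+.01*np.sin(th),np.full(60,zb)]
    p=proj(c,P); print(o,p.min(0),p.max(0),proj(c,[[*o,zb],[*o,zb+.033]]))
E
```

```text
box [333 225  10  14  98] [337.48979592 231.6122449 ]
[(225, 340, 342), (226, 337, 342), (227, 335, 342), (228, 334, 342), (229, 334, 341), (230, 334, 341), (231, 334, 340), (232, 334, 340), (233, 334, 340), (234, 334, 340), (235, 333, 340), (236, 333, 340), (237, 334, 340), (238, 335, 339)]
[0.5652, -0.2058] [331.7345866  234.29126249] [340.36274071 239.71367216] [[336.04474769 236.9793748 ]
 [337.74648267 225.79572154]]
[np.float64(0.5662), np.float64(-0.2047)] [331.7626118  233.90410616] [340.37993865 239.31289928] [[336.06736543 236.58549842]
 [337.76721449 225.40861907]]
```

The vial hangs upright just above the hole. In the side view it sits about 1 to 2 mm too far from the camera, so I shift it -1.5 mm along tool x and lower it while watching the force.

Emit:
apply_moves --pt "-0.15 0 0" --pt "0 0 1" --pt "0 0 0.5" --pt "0 0 0.4" --pt "0 0 0.2" --pt "0 0 0" --twist '[0,0,0,0,0,0]'

```text
t: 15.48
tool_pos: [0.566, -0.2047, 0.1034]
orientation: [-2.562, -1.817, -0.001]
force: [2.4, 1.2, -0.4]
opening: 0.0126
gripper_force: 12.0
```

Run:
```python
from h import *
s=robot.read_state(); print(s["tool_pos"],s["force"],s["wrist_torque"])
go([*RO,.0717],xv(RY))
c=vial_side(0)
save("e.png",c["frame"][205:275,300:370],8)
```

```text
[ 0.56595881 -0.20468489  0.10337703] [ 2.40235063  1.19098349 -0.42251678] [ 0.13663407 -0.28061689 -0.0392561 ]
twist 0.0 then delta cm [0.01 0.02 3.17] zaxis [ 2.e-04  3.e-04 -1.e+00] q6 -0.1 yaxis after [ 0.944 -0.331  0.   ] t 15.475 F [ 2.4  1.2 -0.4]
box [332 232  10  14  96] [336.28125 239.28125]
[(232, 340, 340), (233, 339, 341), (234, 336, 341), (235, 333, 340), (236, 333, 340), (237, 333, 340), (238, 333, 340), (239, 333, 339), (240, 332, 339), (241, 332, 339), (242, 332, 339), (243, 332, 339), (244, 332, 339), (245, 333, 339)]
```

View pics/e.png

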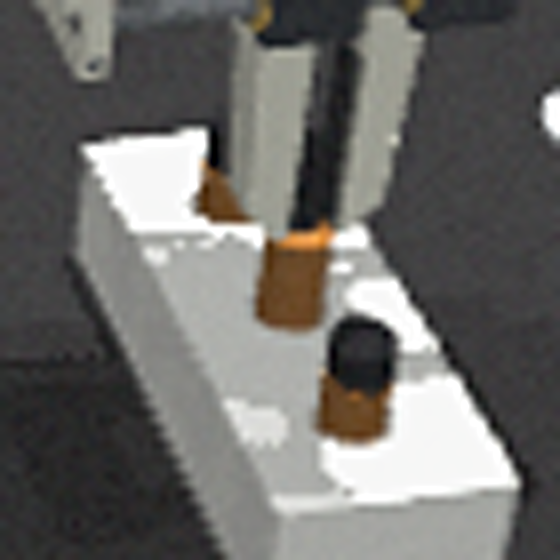

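The vial's foot is in the mouth of the hole: body at cols 332–340, lower edge at row 245. The side force is small. I keep lowering gently.

Emit:
apply_moves --pt "0 0.1 0" --pt "0 0 0.3" --pt "0 0 0.3" --pt "0 0 0" --twist '[0,0,0,0]'

```text
t: 16.02
tool_pos: [0.5666, -0.205, 0.0972]
orientation: [-2.562, -1.817, 0.0]
force: [1.0, 1.9, -0.9]
opening: 0.0128
gripper_force: 12.0
```

Emit:
apply_moves --pt "0.05 0.05 0" --pt "0 0 0.4" --pt "0 0 0.4" --pt "0 0 0.4" --pt "0 0 0" --twist '[0,0,0,0,0]'

```text
t: 16.65
tool_pos: [0.5671, -0.2048, 0.085]
orientation: [-2.562, -1.817, 0.001]
force: [1.3, 1.1, -0.8]
opening: 0.0127
gripper_force: 12.0
```

Emit:
apply_moves --pt "0 0.05 0.4" --pt "0 0 0.4" --pt "0 0 0.2" --pt "0 0 0.1" --pt "0 0 0" --twist '[0,0,0,0,0]'

```text
t: 17.27
tool_pos: [0.5677, -0.2048, 0.0744]
orientation: [-2.562, -1.817, 0.0]
force: [-0.4, 4.7, 1.7]
opening: 0.013
gripper_force: 12.0
```

Emit:
apply_moves --pt "0 0 0.1" --pt "0 0 0.1" --pt "0 0 0" --twist '[0,0,0]'

```text
t: 17.65
tool_pos: [0.5679, -0.2048, 0.0727]
orientation: [-2.562, -1.817, -0.0]
force: [0.1, 4.7, 1.4]
opening: 0.0122
gripper_force: 12.0
```

Emit:
apply_moves --pt "0.1 0 0" --pt "0 0 0.1" --pt "0 0 0" --twist '[0,0,0]'

```text
t: 18.02
tool_pos: [0.5683, -0.2044, 0.0716]
orientation: [2.562, 1.817, -0.0]
force: [0.5, 1.3, 0.2]
opening: 0.0126
gripper_force: 12.0
```

Emit:
apply_moves --pt "0 0 0.05" --pt "0 0 0.05" --pt "0 0 0" --twist '[0,0,0]'

```text
t: 18.4
tool_pos: [0.5685, -0.2045, 0.0716]
orientation: [2.562, 1.817, 0.0]
force: [-3.1, 3.5, 8.1]
opening: 0.0128
gripper_force: 12.0
```

The vertical force rose to 8 N at z = 0.0716 (0.0717 expected), so the vial is on the floor of the hole. I release and rise.

Emit:
apply_moves --pt "0 0 -0.05" --pt "0 0 0" --pt "0 0 0" --pt "0 0 0" --twist '[0,0,0,0]' --gripper 5

```text
t: 18.9
tool_pos: [0.5681, -0.2042, 0.071]
orientation: [-2.562, -1.817, 0.0]
force: [0.2, 0.2, 0.7]
opening: 0.0472
gripper_force: 0.0
```

Emit:
apply_moves --pt "0 0 -1" --pt "0 0 -3" --pt "0 0 -4" --pt "0 0 -4" --pt "2.5 -0.8 0" --pt "4 -1.2 0" --pt "4 -1.2 0" --pt "4 -1.2 0" --twist '[0,0,0,0,0,0,0,0]'

```text
t: 19.9
tool_pos: [0.5748, -0.0516, 0.1921]
orientation: [2.562, 1.817, 0.001]
force: [0.6, 0.5, 0.1]
opening: 0.0499
gripper_force: 0.0
```

Run:
```python
from h import *
t=BO-.075*xv(BY)+.035*yv(BY); print(t)
go([.5028,.2725,.19],yv(BY))
c=cam("side");d=cam("top")
a=cv2.resize(c["frame"][195:295,290:390],(600,600),interpolation=2);b=cv2.resize(d["frame"][120:220,300:400],(600,600),interpolation=2)
save("f.png",np.hstack([a,b]),.66)
```

```text
[0.50240871 0.27226532]
twist 1.032 then delta cm [ -0.56 -33.19   0.2 ] zaxis [ 1.1e-03 -2.0e-04 -1.0e+00] q6 0.16 yaxis after [ 0.2  -0.98  0.  ] t 19.9 F [0.6 0.5 0.1]
```

View pics/f.png

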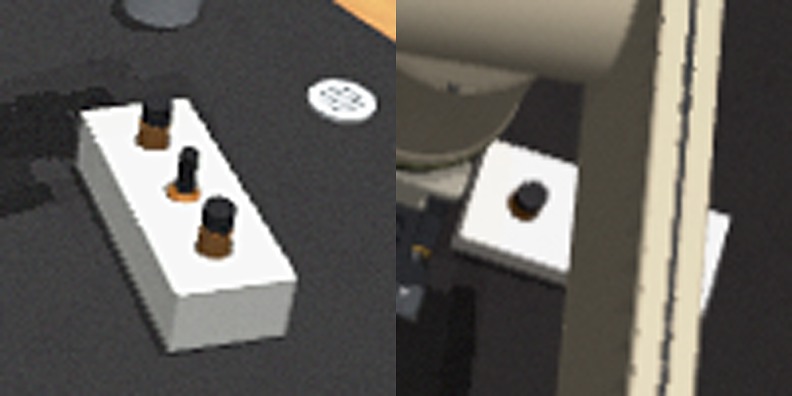

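The narrow vial stands upright in the middle hole with its shoulder level with the rack top, side crop (185,175). Now back to the tab.

Emit:
apply_moves --pt "0 0 0" --pt "0 0 0" --pt "0 0 0" --pt "0 0 0" --pt "0 0 0" --pt "0 0 0" --pt "0 -4 0" --pt "0 -4 0" --twist '[0.172,0.172,0.172,0.172,0.172,0.172,0,0]'

```text
t: 21.0
tool_pos: [0.5586, 0.0253, 0.1918]
orientation: [3.126, 0.313, 0.001]
force: [0.5, 0.3, 0.2]
opening: 0.05
gripper_force: 0.0
```

Emit:
apply_moves --pt "-0.5 -4 0" --pt "0 -4.2 0" --pt "0 -4.2 0" --pt "0 -4.2 0" --pt "0 -4.2 0" --pt "0 -4.2 0" --pt "0 0 0" --twist '[0,0,0,0,0,0,0]'

```text
t: 21.88
tool_pos: [0.5032, 0.2715, 0.1918]
orientation: [-3.125, -0.321, -0.001]
force: [-0.3, -0.1, -1.1]
opening: 0.05
gripper_force: 0.0
```

Run:
```python
from h import *
go([.5028,.2725,.062],yv(BY))
```

```text
twist 0.003 then delta cm [-0.03 -0.1  12.98] zaxis [ 6.e-04  7.e-04 -1.e+00] q6 1.77 yaxis after [ 0.2   -0.98  -0.001] t 21.875 F [-0.3 -0.1 -1.1]
```

Emit:
apply_moves --pt "0 -0.1 0" --pt "0 0 3" --pt "0 0 3" --pt "0 0 2.5" --pt "0 0 2" --pt "0 0 1.5" --pt "0 0 0.9" --pt "0 0 0" --twist '[0,0,0,0,0,0,0,0]'

```text
t: 22.88
tool_pos: [0.5032, 0.2704, 0.0618]
orientation: [3.125, 0.316, -0.001]
force: [0.1, 0.1, 0.1]
opening: 0.0501
gripper_force: 0.0
```

Emit:
apply_moves --pt "0 0 0" --pt "0 0 0" --pt "0 0 0" --pt "0 0 0" --pt "0 0 0" --twist '[0,0,0,0,0]' --gripper 0 --squeeze 15

```text
t: 23.5
tool_pos: [0.5035, 0.2708, 0.0624]
orientation: [-3.125, -0.316, -0.001]
force: [-0.5, 1.3, 1.4]
opening: 0.0122
gripper_force: 15.0
```

Emit:
apply_moves --pt "0 0.9 0" --pt "0 1 0" --pt "0 1 0" --pt "0 1 0" --pt "0 1 0" --pt "0 1 0" --pt "0 0.8 0" --pt "0 0 0" --twist '[0,0,0,0,0,0,0,0]'

```text
t: 24.5
tool_pos: [0.5171, 0.2036, 0.0624]
orientation: [3.125, 0.315, 0.0]
force: [-2.8, -0.4, 5.3]
opening: 0.0116
gripper_force: 15.0
```

Emit:
apply_moves --pt "0 0.2 0" --pt "0 0.2 0" --pt "0 0 0" --twist '[0,0,0]'

```text
t: 24.88
tool_pos: [0.5171, 0.2033, 0.0623]
orientation: [-3.121, -0.316, 0.0]
force: [-4.4, 16.9, 3.4]
opening: 0.0115
gripper_force: 15.0
```

Emit:
apply_moves --pt "0 0 0" --pt "0 0 0" --pt "0 0 0" --pt "0 0 0" --twist '[0,0,0,0]' --gripper 5

```text
t: 25.38
tool_pos: [0.5176, 0.2005, 0.0619]
orientation: [3.125, 0.316, -0.0]
force: [-0.3, 0.3, 0.4]
opening: 0.0467
gripper_force: 0.0
```

Emit:
apply_moves --pt "0 0 -2" --pt "0 0 -4" --pt "0 0 -4" --pt "0 0 -4" --pt "0 4 0" --pt "0 4 0" --pt "0 4 0" --pt "0 4 0" --twist '[0,0,0,0,0,0,0,0]'

```text
t: 26.38
tool_pos: [0.5502, 0.0429, 0.204]
orientation: [3.125, 0.317, 0.003]
force: [0.9, 0.5, -1.0]
opening: 0.0504
gripper_force: 0.0
```

Run:
```python
from h import *
c=cam("side");d=cam("top")
a=cv2.resize(c["frame"][110:210,190:290],(500,500),interpolation=2);b=cv2.resize(d["frame"][130:230,130:230],(500,500),interpolation=2)
save("g.png",np.hstack([a,b]),.8)
```

```text
(no output)
```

View pics/g.png

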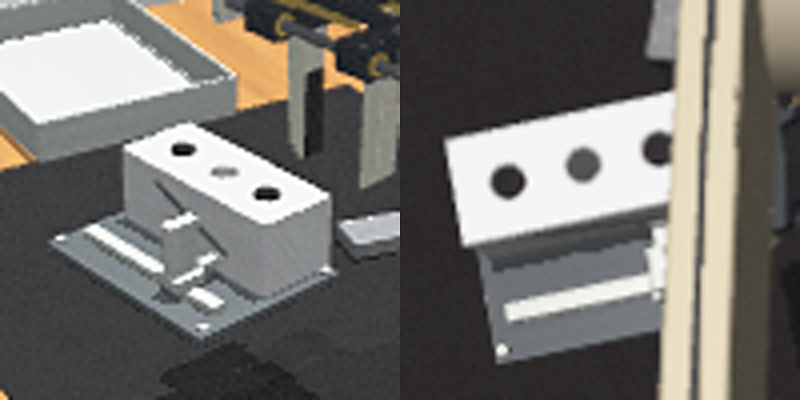

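The tab is back at its start, side crop (180,245). The outer vials have sunk at (183,148) and (265,193), and the middle well is empty. The robot touches nothing, so I hand the job in.

```bash
python3 -c "
from plant import robot
print(robot.close_job())"
```

```text
the job is handed in; nothing more can be done
None
```

The job is handed in at about 26 s of the 72 s allowed: the narrow-necked vial is in the rack's middle hole, the tab is back at its start, and the two wide vials are sunk in their wells; no verdict came back.

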